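Stow the loose camera parts in their foam trays

TASK

Clear down the camera test bench: stow each loose part in the foam tray cut for its kind - the two battery packs lying flat in the rectangular pockets, one to a pocket, the body cap in the empty round pocket next to the cap that is already stowed, and the lens standing in the single deep round pocket with its wide slip-on front cap seated on its front end, over the glass. Keep the lens upright the whole time and set it down gently in its pocket, and leave the camera where it stands.

Things in the scene. Friction and masses are not known exactly. Their poses are not given: they have to be found in the camera images.
- battery_1: one of two alike battery packs: a black box 62 (x) x 40 (y) x 22 (z) mm, about 0.13 kg, lying flat on the bench, brass contacts on its +x end. Origin: centre of its underside, z up. It may lie either way round in either rectangular pocket; the two packs are interchangeable.
- battery_2: the other battery pack, same shape, size and axes as battery_1.
- body_cap: the smaller of the two loose round caps: a plain black camera body cap, a solid disc 50 mm in diameter with a knurled edge and 20 mm high (the top 3 mm stepped in to 45 mm diameter), about 30 g, lying flat with its stepped face up. Origin: centre of its underside, z up.
- lens: a black lens standing upright on its steel mount, front glass up, about 0.4 kg, 78 mm high overall: steel mount 58 mm in diameter from 0 to 6 mm, barrel 64 mm in diameter from 6 to 66 mm, then a narrower front rim 50 mm in diameter from 66 to 78 mm with the glass on top. Origin: centre of its underside, z up along the lens.
- front_cap: the wider loose round cap: the lens's slip-on front cap, black, smooth, 64 mm outer diameter, 15 mm high, 35 g, lying open side down. An inverted cup: bore 58 mm wide, 9 mm deep (4 mm play all round on the lens's 50 mm front rim), top 6 mm thick. Origin: centre of its lower open edge, z up. Seated, it rests on the rim with its origin on the lens axis 69 mm above the lens's origin.
- battery_tray: fixed low tray of charcoal foam, 104 (x) x 158 (y) x 18 (z) mm over its black rim, with two rectangular pockets with light grey bottoms. Each pocket is 78 (x) x 56 (y) mm and 10 mm deep (bottom 8 mm above the bench); pocket centres at x = 0, y = +38 and -38 mm. Origin: centre of its underside, z up.
- cap_tray: fixed low tray of charcoal foam, 90 (x) x 168 (y) x 16 (z) mm over its black rim, with two round pockets 68 mm wide, 8 mm deep (bottom 8 mm above the bench), centres at x = 0, y = +39 and -39 mm. The one at y = -39 already holds a body cap (fixed, its top 12 mm above the foam); the one at y = +39 is empty, bottom light grey. Origin: centre of its underside, z up.
- lens_tray: fixed tray of charcoal foam, 118 x 118 x 34 mm high over its black rim, with one round pocket in its middle, 86 mm in diameter and 22 mm deep with a light grey bottom (bottom 12 mm above the bench). Origin: centre of its underside, z up.
- camera: a camera body without lens standing on the bench, black and silver, about 80 (x) x 139 (y) mm and 112 mm high, loose, 0.75 kg. Not to be moved. Origin: centre of the main body's underside, z up; its round steel mount looks along -x.
Mind the look-alikes: they are no part of the job. What is shaped like the battery_tray but yellow is not meant. What is shaped like the front_cap but pink is not meant.

How it is judged:
By the outcome, as a careful person would: the job done as asked, in the order asked, and still so for the second after the job is handed in, with the robot touching nothing.
It also fails if it takes over 128 s, if anything falls off the work surface, if the arm or the gripper's body presses on something with over 40 N, if the wrist force passes 120 N, or if a joint passes its speed limit or range.

ROBOT

A 6-joint arm with a two-finger parallel gripper is mounted at the origin on the work surface. World frame = base frame: x ahead of the robot, y to its left, z up, the work surface at z = 0. Lengths are in m, angles in degrees, forces in N, time in s.
With the tool pointing down it reaches from about 0.375 to 0.75 m from the base axis. Payload 9 kg.
Tool frame: the origin (TCP) lies where the fingers leave the gripper's body, on its centre line; the fingertips stand 73 mm ahead of it and the grasp point (between the pads) lies 54 mm ahead of it (robot.tip_reach is the distance from the TCP to the fingertips, in m); z points along the fingers, y is the line along which they close (so a half turn about z gives the same grasp; the last joint's range is limited). The gripper opens to 85 mm and grips with 20 to 120 N. Pads are 22 mm wide; open, the fingers measure 114 mm over their backs; the gripper's body (76 mm by 85 mm) begins 54 mm behind the grasp point. The pads swing forward as they close: fully open they stand 13 mm farther back than shut.
Start: joints at [54.563, 5.964, 5.575, 89.605, 0, 77.527], TCP at [0.234, 0.552, 0.304] pointing down, gripper open.
Joint ranges: [-171.21, 171.21], [-48.23, 106.86], [-62.78, 66.21], [-105.2, 120.99], [-86.42, 89.51], [-180, 180]. Speed limits (degrees/s): [127.2, 127.2, 147.25, 180, 180, 180].

INTERFACE

Orientations are given as [roll, pitch, yaw] about the fixed x, y, z axes, in that order (R = Rz(yaw) Ry(pitch) Rx(roll)).
In Python, from plant import robot gives the robot as it stands. Calls block until the motion is done:
- robot.move_pose(position, orientation): joint-space move of the TCP to a pose.
- robot.line_to(position, vel=0.15, rotation=None, guard=None): straight line of the TCP; rotation=None keeps the orientation; vel is the mean speed in m/s. With guard (N) it stops when the force on the tool has changed by that much, and returns True; else False.
- robot.goto_joints(angles): joint-space move.
- robot.set_gripper(opening): finger opening in m; the grip force is fixed at half the most; returns when the fingers have stopped.
- robot.pause(seconds).
- robot.ik(position, orientation): joint angles nearest the present ones, or None.
- robot.observe(): the state.
- robot.grab_frame(name): name is "side" or "top"; returns the picture (480x640x3 uint8, blue, green, red); there is no depth.
- robot.get_calibration(name): a dict with "vertical_fov" (degrees; the focal length in pixels is half the picture's height over the tangent of half this angle, whatever the lens; pixels are square), "cx", "cy" (the principal point, pixels), "rvec" (rotation vector, rad) and "tvec" (3), from world to camera coordinates, as OpenCV has them. Camera axes: x right, y down, z forward; pixel columns grow to the right and rows downward; lengths in m; the calibration is good to about 2 mm. A picture is of the moment at which its call begins. get_calibration takes no time and is no camera call.
A pose or a line that the arm cannot do raises robot.IKError and nothing moves.
- robot.job_done(): hands the job in; it is judged then, once.
The state is a dict: "time": time; "q": joint angles; "qvel": joint speeds; "joint_torque": joint torques, N m; "tool_pos": TCP position; "tcp_rot": TCP orientation; "ft_force": force on the tool from outside, world axes, zero at the start; "torque": the same for the moment, N m; "gripper_width": finger opening in m; "gripper_force": force on a finger pad.
Only numpy, scipy, OpenCV 4.12 (cv2) and the standard library are available. Lean on these libraries where they do the work, as an engineer would, in place of code of your own. Each camera call takes 0.05 s, during which the arm holds its last target. There are 200 camera calls.

## Working session

There is one attempt and no reset: what is moved stays moved. The work goes in short steps, each a Python script; the robot and the scene stay as the last script left them, time stands still between calls to the robot, and variables do not carry over. Pictures are saved under pics/ and viewed, at most 14 in all, crops included, and the job is handed in when it is done.

```bash
ls; mkdir -p pics
python3 - <<'E'
from plant import robot
import cv2
for n in("top","side"):
    cv2.imwrite(f"pics/{n}0.png",robot.grab_frame(n)); print(robot.get_calibration(n))
o=robot.observe(); print(o["time"],o["tool_pos"],o["tcp_rot"],o["gripper_width"])
E
```

```text
pics
{'vertical_fov': 51.41501314501045, 'cx': 319.74700483302877, 'cy': 243.0583353588771, 'rvec': array([ 2.15980023, -2.21072224,  0.07927735]), 'tvec': array([-0.0134745 ,  0.46863068,  1.18635894])}
{'vertical_fov': 57.618883796063514, 'cx': 317.46331841071196, 'cy': 248.5875740831334, 'rvec': array([ 2.17017073, -0.32719574,  0.17918084]), 'tvec': array([-0.45474955,  0.09631195,  1.09671894])}
0.1 [0.23395474 0.55228485 0.30319175] [-1.79932990e+02 -1.46800044e-02  1.57038026e+02] 0.0854892442444202
```

View pics/top0.png

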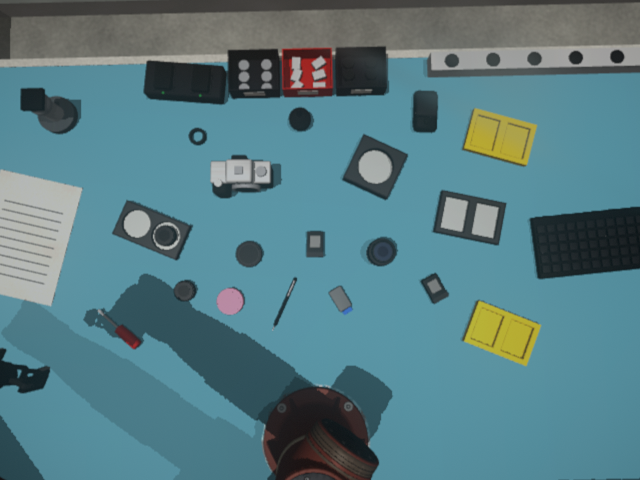

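View pics/side0.png

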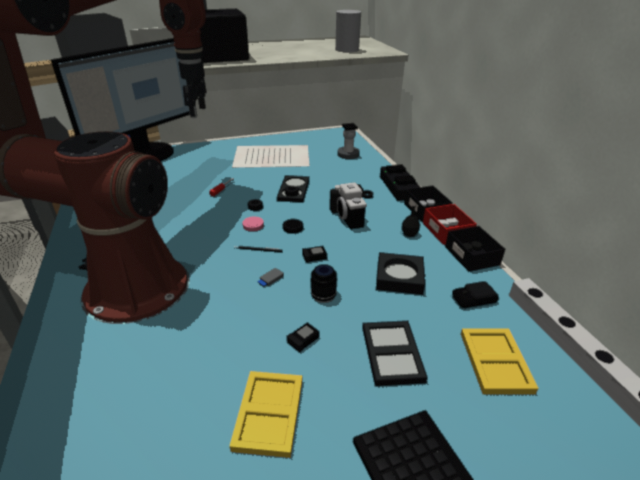

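The top view shows these:
- **Batteries:** black boxes at (315,243) and (434,288). The USB stick at (340,299) is not one.
- **Loose caps:** a wide black cap at (249,254), which is the front_cap, and a smaller one at (184,290), which is the body_cap. The pink one at (230,301) is the decoy.
- **Lens:** at (381,250). The round item at (300,119) is something else.
- **Trays:** cap_tray (152,230), lens_tray (375,167) and the grey-bottomed battery_tray (470,217). The yellow ones are decoys.
- **Camera:** at (240,173).

Next I'll fit the silhouettes in both views.

```bash
cat > vis.py <<'E'
import numpy as np, cv2
from scipy.optimize import minimize
from plant import robot
def cal(n):
    c=robot.get_calibration(n); f=240/np.tan(np.radians(c["vertical_fov"]/2))
    return np.array([[f,0,c["cx"]],[0,f,c["cy"]],[0,0,1]]),c["rvec"],c["tvec"]
C={n:cal(n) for n in("top","side")}
def proj(n,P): K,r,t=C[n]; return cv2.projectPoints(np.float64(P).reshape(-1,1,3),r,t,K,None)[0].reshape(-1,2)
def back(n,px,z):
    K,r,t=C[n]; R=cv2.Rodrigues(r)[0]; d=R.T@np.linalg.solve(K,[px[0],px[1],1.]); o=-R.T@np.ravel(t)
    return o+d*(z-o[2])/d[2]
def box(x,y,z): return np.array([[a*x/2,b*y/2,c] for a in(1,-1) for b in(1,-1) for c in(0,z)])
def cyl(*s):
    a=np.arange(0,2*np.pi,np.pi/24); return np.concatenate([np.c_[d/2*np.cos(a),d/2*np.sin(a),0*a+z] for d,z in s])
M=dict(battery=box(.062,.040,.022),body_cap=cyl((.05,0),(.05,.017),(.045,.02)),front_cap=cyl((.064,0),(.064,.015)),
 lens=cyl((.058,0),(.064,.006),(.064,.066),(.05,.078)),battery_tray=box(.104,.158,.018),cap_tray=box(.09,.168,.016),lens_tray=box(.118,.118,.034))
def place(m,x,y,a,z=0): c,s=np.cos(a),np.sin(a); return m@np.array([[c,s,0],[-s,c,0],[0,0,1]])+[x,y,z]
def mask(im):
    h=cv2.cvtColor(cv2.GaussianBlur(im,(3,3),0),cv2.COLOR_BGR2HSV)
    return np.uint8(~((abs(h[...,0].astype(int)-97)<14)&(h[...,1]>90)))
def hull(m,px):
    n,l,st,ce=cv2.connectedComponentsWithStats(np.uint8(m>0),connectivity=4)
    y,x=np.nonzero(l); i=np.argmin((x-px[0])**2+(y-px[1])**2); k=l[y[i],x[i]]
    p=np.argwhere(l==k)[:,::-1].astype(np.float32)
    q=np.concatenate([p+d for d in([.5,0],[-.5,0],[0,.5],[0,-.5])]).astype(np.float32) # pixel extents
    return cv2.convexHull(q)
def iou(a,b):
    i=cv2.intersectConvexConvex(a,b)[0]; return i/(cv2.contourArea(a)+cv2.contourArea(b)-i)
def fit(kind,px,masks,z=0,views=("top","side")):
    m=M[kind]; p0=back("top",px,z+m[:,2].max()); H={}
    for v in views: H[v]=hull(masks[v],proj(v,[[p0[0],p0[1],z+m[:,2].max()/2]])[0])
    sc=lambda q:[iou(cv2.convexHull(proj(v,place(m,*q,z)).astype(np.float32)),H[v]) for v in views]
    best=None
    for a in ([0] if kind in("body_cap","front_cap","lens") else np.radians(range(0,180,30))):
        s=np.array([[p0[0],p0[1],a]]*4)+np.array([[0,0,0],[.01,0,0],[0,.01,0],[0,0,.3]])
        r=minimize(lambda q:-sum(sc(q)),s[0],method="Nelder-Mead",options=dict(initial_simplex=s,xatol=1e-5,fatol=1e-5))
        if best is None or r.fun<best.fun: best=r
    return best.x,sc(best.x)
E
python3 - <<'E'
from vis import *
I={n:cv2.imread(f"pics/{n}0.png") for n in C}; mk={n:mask(I[n]) for n in C}
for k,px in [("battery",(315,243)),("battery",(434,288)),("body_cap",(184,290)),("front_cap",(249,254)),("lens",(381,250)),("battery_tray",(470,217)),("cap_tray",(152,230)),("lens_tray",(375,167))]:
    for vs in (("top",),("side","top")):
        q,s=fit(k,px,mk,views=vs)
        print(k,vs,q[:2].round(4),np.degrees(q[2]).round(1),np.round(s,3),np.hypot(*q[:2]).round(3))
    for v in C: cv2.polylines(I[v],[np.int32(cv2.convexHull(proj(v,place(M[k],*q)).astype(np.float32))*16)],True,(0,0,255),1,cv2.LINE_AA,4)
for px in((229,160),(241,172),(222,190),(300,119),(293,280),(275,325)): print(px,back("top",px,.05).round(3))
a=cv2.resize(I["top"][120:320,105:285],None,fx=3,fy=3,interpolation=cv2.INTER_CUBIC)
b=cv2.resize(I["top"][120:320,285:520],None,fx=3,fy=3,interpolation=cv2.INTER_CUBIC)
cv2.imwrite("pics/a.png",a);cv2.imwrite("pics/b.png",b)
E
```

```text
battery ('top',) [ 0.4656 -0.0121] -3.7 [0.906] 0.466
battery ('side', 'top') [ 0.4664 -0.011 ] -1.4 [0.732 0.905] 0.467
battery ('top',) [ 0.3537 -0.2974] 27.4 [0.872] 0.462
battery ('side', 'top') [ 0.3528 -0.2966] 209.9 [0.752 0.869] 0.461
body_cap ('top',) [0.3619 0.3045] 2.9 [0.904] 0.473
body_cap ('side', 'top') [0.3611 0.307 ] 9.2 [0.714 0.894] 0.474
front_cap ('top',) [0.4471 0.1481] -4.7 [0.926] 0.471
front_cap ('side', 'top') [0.4475 0.1494] 6.4 [0.66  0.926] 0.472
lens ('top',) [ 0.4353 -0.1447] 20.9 [0.099] 0.459
lens ('side', 'top') [ 0.4384 -0.1672] 5.3 [0.896 0.097] 0.469
battery_tray ('top',) [ 0.5238 -0.3902] 167.7 [0.971] 0.653
battery_tray ('side', 'top') [ 0.5226 -0.3875] -12.8 [0.946 0.933] 0.651
cap_tray ('top',) [0.5113 0.384 ] 156.6 [0.976] 0.639
cap_tray ('side', 'top') [0.5115 0.3858] -23.2 [0.864 0.97 ] 0.641
lens_tray ('top',) [ 0.6508 -0.162 ] 63.3 [0.952] 0.671
lens_tray ('side', 'top') [ 0.6505 -0.1616] 63.5 [0.91  0.946] 0.67
(229, 160) [0.669 0.187 0.05 ]
(241, 172) [0.639 0.158 0.05 ]
(222, 190) [0.597 0.204 0.05 ]
(300, 119) [0.764 0.016 0.05 ]
(293, 280) [0.381 0.04  0.05 ]
(275, 325) [0.278 0.084 0.05 ]
```

View pics/a.png

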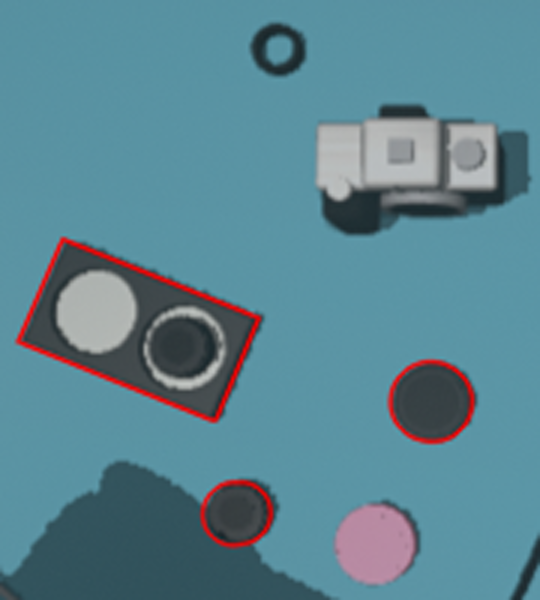

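View pics/b.png

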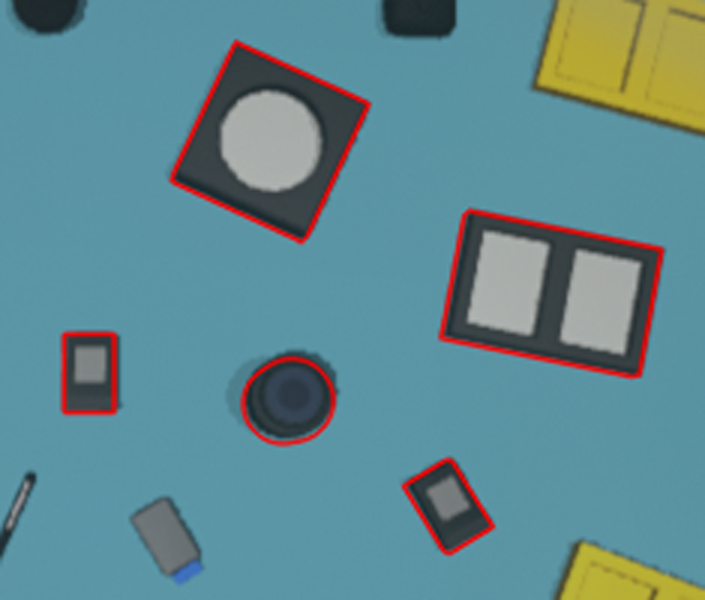

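The red model outlines sit on the right things: both batteries, the small body cap, the wide black front cap (not the pink one), and the grey-bottomed battery tray. Sizes match, and every reach is between 0.46 and 0.67 m. Only the lens fit failed, because its glass broke up the mask, so I'll redo that. Batteries go first.

```bash
cat > arm.py <<'E'
import numpy as np
from plant import robot
TR=robot.tip_reach; UP=0.25
def ori(yaw):return [180,0,yaw]
def best(p,yaw):
    q0=np.array(robot.observe()["q"]); c=[]
    for y in (yaw,yaw+180):
        y=(y+180)%360-180; q=robot.ik(p,ori(y))
        if q is not None: c.append((np.abs(np.array(q)-q0).max(),y))
    return min(c)[1]
def above(xy,yaw,z=UP):
    p=[*xy,z]; y=best(p,yaw); robot.move_pose(p,ori(y)); return y
def down(xy,tip,guard=None,vel=.15):
    h=robot.line_to([*xy,tip+TR],vel=vel,guard=guard); return h
def up(vel=.2):
    p=robot.observe()["tool_pos"]; robot.line_to([p[0],p[1],UP],vel=vel)
def st(*m):
    o=robot.observe(); print(*m,"t%.1f"%o["time"],"w%.4f"%o["gripper_width"],"tcp",np.round(o["tool_pos"],4),"F",np.round(o["ft_force"],1),flush=True)
def pick(xy,yaw,tip,opening,square=False):
    robot.set_gripper(opening)
    if square:   # centre a round part by a squeeze across first
        above(xy,yaw+90,tip+TR+.09); down(xy,tip); robot.set_gripper(0); st("squeeze"); robot.set_gripper(opening)
        robot.line_to([*xy,tip+TR+.09],vel=.15)
        above(xy,yaw,tip+TR+.09)
    else: above(xy,yaw)
    down(xy,tip); robot.set_gripper(0); st("gripped"); up(); st("lifted")
def put(xy,yaw,tip,opening,guard=4):
    above(xy,yaw); down(xy,tip+.015); h=down(xy,tip,guard=guard,vel=.03); st("set",h)
    robot.set_gripper(opening); up(); st("free")
E
python3 - <<'E'
from arm import *
from vis import place
t=(.5232,-.389,np.radians(-12.6))
a,b=[place(np.array([[0,s*.038,0]]),*t)[0,:2] for s in(1,-1)]
print(a,b,[robot.ik([*p,UP],ori(-12.6)) is not None for p in(a,b)],TR)
pick((.466,-.0118),-3,.012,.062)
put(a,-12.6,.0205,.06)
pick((.3535,-.297),28,.012,.062)
put(b,-12.6,.0205,.06)
import cv2
for n in("top","side"): cv2.imwrite(f"pics/{n}1.png",robot.grab_frame(n))
E
```

```text
[ 0.53148944 -0.35191516] [ 0.51491056 -0.42608484] [True, True] 0.0726
gripped t4.2 w0.0379 tcp [ 0.4668 -0.012   0.0859] F [-1.7  0.6  5.7]
lifted t5.2 w0.0377 tcp [ 0.4663 -0.0118  0.2486] F [ 0.4  0.1 -1.5]
set True t8.1 w0.0383 tcp [ 0.5314 -0.3519  0.0939] F [-0.9  1.2  4.8]
free t9.4 w0.0599 tcp [ 0.5306 -0.3511  0.2484] F [-0.8  0.3  0.3]
gripped t12.0 w0.0377 tcp [ 0.3539 -0.2976  0.0858] F [-0.9  1.4  6.7]
lifted t13.0 w0.0381 tcp [ 0.3537 -0.2972  0.2486] F [-1.   0.5 -2.1]
set True t15.5 w0.0381 tcp [ 0.5149 -0.426   0.0939] F [1.  1.4 5.6]
free t16.7 w0.0601 tcp [ 0.5141 -0.4251  0.2484] F [ 0.2 -0.1 -0.6]
```

View pics/top1.png

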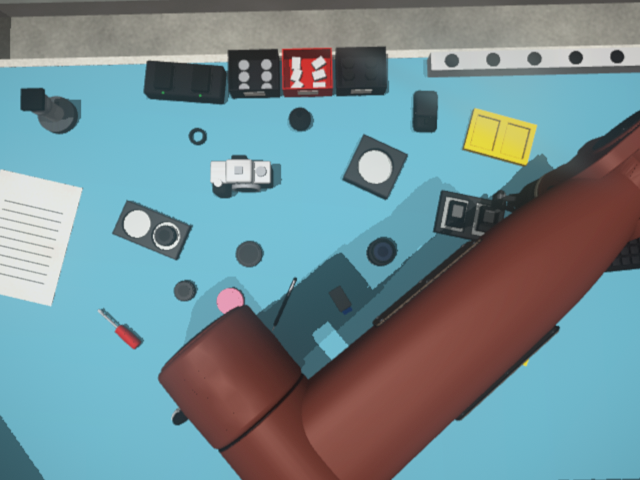

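Both packs look to be in the grey pockets at (455,212) and (490,216); the arm partly hides the second, so I'll check again later. Next I'll touch the bare bench to find how the tip depth changes with opening, then stow the body cap. I'll also refit the lens.

Run:
```python
from arm import *
from vis import *
I={n:cv2.imread(f"pics/{n}0.png") for n in C}
mk={n:np.uint8((mask(I[n])>0)|(I[n].max(2)<75)) for n in C}
for vs in (("top",),("side","top")):
    q,s=fit("lens",(381,250),mk,views=vs); print("lens",q.round(4),np.round(s,3))
print("pocket",back("top",(137,223),.008).round(4))
p=(.46,.27); robot.set_gripper(.052); above(p,66.7,.14); h=down(p,-.012,guard=3,vel=.03); st("touch52",h)
down(p,.02); robot.set_gripper(.066); h=down(p,-.012,guard=3,vel=.03); st("touch66",h); down(p,.03)
```

```text
lens [ 0.4402 -0.1494  0.2177] [0.142]
lens [ 0.4388 -0.1669  0.0918] [0.969 0.14 ]
pocket [0.5282 0.4199 0.008 ]
touch52 True t21.7 w0.0521 tcp [0.46   0.27   0.0692] F [-1.   0.2  5.9]
touch66 True t23.1 w0.0662 tcp [0.4598 0.2699 0.0661] F [-1.2  0.7  5.3]
```

Run:
```python
from arm import *
from vis import *
pick((.3615,.3055),66.7,.006,.066)
put((.5275,.4205),66.7,.0145,.066)
I={n:cv2.imread(f"pics/{n}0.png") for n in C}
mk={}
for n in C:
    m=np.uint8((mask(I[n])>0)|(I[n].max(2)<75)); m=cv2.morphologyEx(m,cv2.MORPH_CLOSE,np.ones((5,5)))
    k,l,s,_=cv2.connectedComponentsWithStats(m,connectivity=4); mk[n]=np.uint8((s[l,4]>80)&(l>0))
for vs in (("top",),("side","top")):
    q,s=fit("lens",(381,250),mk,views=vs); print("lens",q.round(4),np.round(s,3))
above((.40,-.3),0); im=robot.grab_frame("top"); cv2.imwrite("pics/top2.png",im)
h=lambda z:im[z]
a=cv2.resize(im[180:270,100:200],None,fx=4,fy=4,interpolation=cv2.INTER_CUBIC); b=cv2.resize(im[180:270,420:520],None,fx=4,fy=4,interpolation=cv2.INTER_CUBIC)
cv2.imwrite("pics/c2.png",np.hstack([a,b]))
```

```text
gripped t26.1 w0.0473 tcp [0.3622 0.3059 0.0801] F [-3.1 -2.2  8.6]
lifted t27.1 w0.0467 tcp [0.3618 0.3057 0.2487] F [-0.4  0.7 -1.5]
set True t29.5 w0.0470 tcp [0.5275 0.4205 0.0883] F [-1.6 -0.6  5.6]
free t30.8 w0.0660 tcp [0.5265 0.42   0.2484] F [-0.   0.1 -0.4]
lens [ 0.4426 -0.1675  0.2715] [0.951]
lens [ 0.442  -0.1672  0.2188] [0.571 0.947]
```

View pics/c2.png

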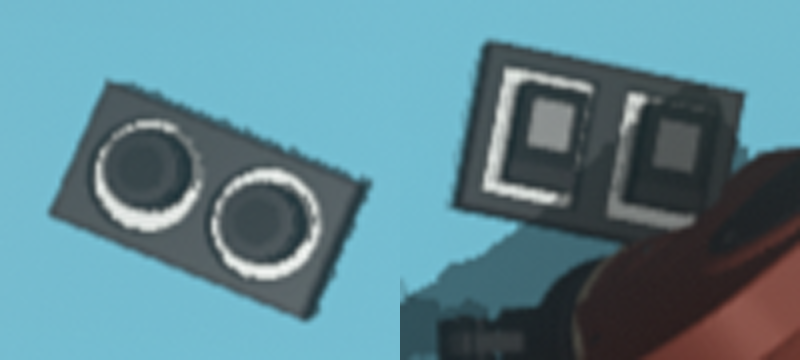

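The body cap lies in the round pocket beside its twin, and both packs lie in their pockets; set-down heights were 8.0–8.2 mm, as expected. The lens is at (0.4425, -0.167), fit score 0.95 in the top view. It goes next, squeezed square for centring first.

Run:
```python
from arm import *
from vis import *
pick((.4425,-.1673),0,.022,.085,square=True)
xy=(.6507,-.1618)
above(xy,0); down(xy,.05); h=down(xy,.0325,guard=4,vel=.015); st("set",h)
robot.set_gripper(.085); st("open"); up(); st("free")
above((.45,.10),0)
for n in C: cv2.imwrite(f"pics/{n}3.png",robot.grab_frame(n))
a,b=cv2.imread("pics/top3.png"),cv2.imread("pics/side3.png")
cv2.imwrite("pics/c3.png",np.hstack([cv2.resize(a[120:220,325:425],None,fx=4,fy=4,interpolation=cv2.INTER_CUBIC),cv2.resize(b[220:320,350:450],None,fx=4,fy=4,interpolation=cv2.INTER_CUBIC)]))
```

```text
squeeze t36.1 w0.0626 tcp [ 0.4429 -0.1679  0.0961] F [-2.8  0.1  6.3]
gripped t39.6 w0.0627 tcp [ 0.4433 -0.1675  0.0962] F [-0.2  3.4  6.4]
lifted t40.6 w0.0627 tcp [ 0.4428 -0.1672  0.2485] F [-1.3 -0.5 -3.9]
set True t43.3 w0.0630 tcp [ 0.6505 -0.1617  0.1083] F [-1.3 -0.1  4.3]
open t43.7 w0.0848 tcp [ 0.6495 -0.1613  0.1064] F [0.5 0.3 1.1]
free t44.5 w0.0846 tcp [ 0.6491 -0.1611  0.2484] F [ 0.1 -0.2 -1. ]
```

View pics/c3.png

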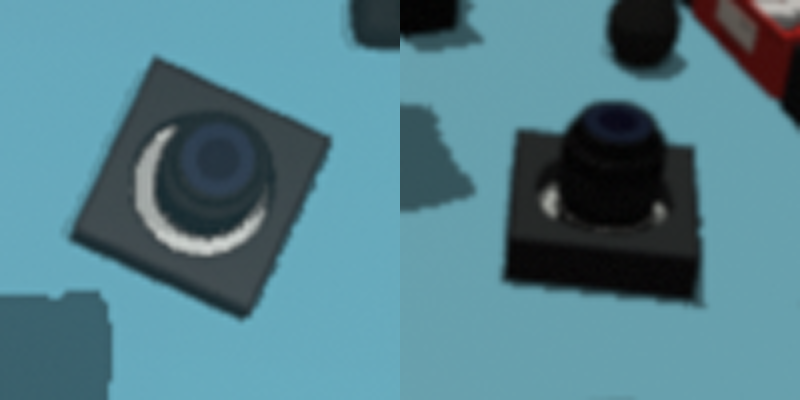

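The lens stands upright in the deep pocket (set-down height 12.1 mm, matching the pocket bottom), with its glass at about (379,160) in the top view. Now the black front cap.

Run:
```python
from arm import *
from vis import *
print("glass now",back("top",(379.3,159.5),.09).round(4),"before",back("top",(382.7,252),.078).round(4))
pick((.4473,.1487),0,-.002,.085,square=True)
z0=robot.observe()["tool_pos"]
xy=(.6503,-.1616)
above(xy,0); down(xy,.095); h=down(xy,.0775,guard=3,vel=.015); st("set",h)
```

```text
glass now [ 0.6519 -0.1653  0.09  ] before [ 0.4399 -0.1678  0.078 ]
squeeze t48.5 w0.0614 tcp [0.4483 0.1488 0.0726] F [-4.1  0.1 10.9]
gripped t52.1 w0.0614 tcp [0.4483 0.1488 0.0726] F [-4.   0.3 10.1]
lifted t53.2 w0.0615 tcp [0.4478 0.1487 0.2487] F [-0.4  0.3 -1.2]
set True t57.0 w0.0615 tcp [ 0.6502 -0.1616  0.1537] F [-0.4 -0.2  4.8]
```

The cap stopped with its base at 81.1 mm (81 expected when seated), so its bore is over the rim. Release and check.

Run:
```python
from arm import *
from vis import *
robot.set_gripper(.085); up(.12); st("free")
above((.45,.10),0)
for n in C: cv2.imwrite(f"pics/{n}4.png",robot.grab_frame(n))
a,b=cv2.imread("pics/top4.png"),cv2.imread("pics/side4.png")
R=lambda i:cv2.resize(i,None,fx=4,fy=4,interpolation=cv2.INTER_CUBIC)
cv2.imwrite("pics/c4.png",np.hstack([R(a[120:220,325:425]),R(b[220:320,350:450])]))
d=cv2.imread("pics/top0.png"); print("camera diff",cv2.absdiff(a,d)[150:200,205:275].mean().round(1))
```

```text
free t58.3 w0.0852 tcp [ 0.6494 -0.1612  0.2489] F [ 0.6 -0.7  0.7]
camera diff 28.4
```

View pics/c4.png

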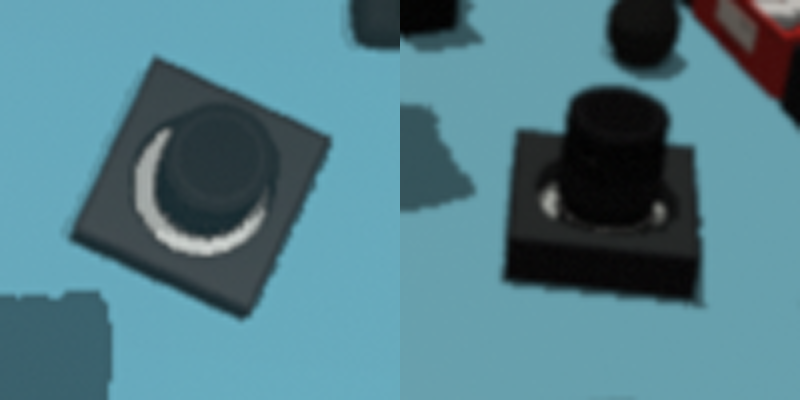

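View pics/side4.png

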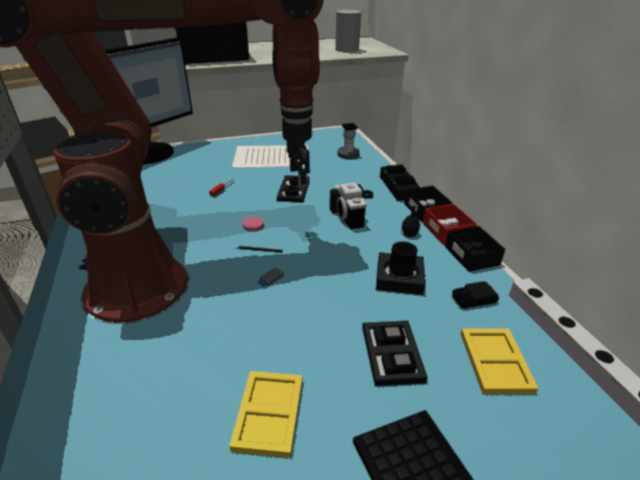

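The front cap sits level on the upright lens in its tray (404,255 in the side view). Both packs lie in the grey-bottomed tray (393,350), and the camera is still at (348,204). Handing in.

```bash
python3 -c "
from plant import robot
print(robot.job_done())"
```

```text
the job is handed in; nothing more can be done
None
```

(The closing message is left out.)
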